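# Find the socket for the stand foot's clamp nut

## Task

On the white foot of the microscope stand, first press the loose cover plate down until it lies level and flat around the middle nut. Then find which of the three sockets fits that middle nut, trying them on it if need be and standing any that does not fit upright back on the bench, and push the right one fully home over the nut. Finish while still gripping that socket, upright and fully home on the nut, with the other two standing on the bench and the other things on the bench left alone.

Things in the scene. Friction and masses are not known exactly. Their poses are not given: they have to be found in the camera images.
- foot: White stand foot, a fixed slab 150 x 240 x 15 mm; origin at the centre of its underside, z up, y along its long side, x across it and away from the robot. Three brass hex nuts in round wells stand on it in a row along y, at -80, 0 and +80 mm: sizes 16, 21 and 26 mm across flats, in an order that changes from run to run and is not told. Only the middle nut is to be fitted.
- nut_seat (a point): Middle nut: centre of the floor of its well, on the foot's upper face, 15 mm above the bench; axes as the foot's. The nut is 10 mm high, with two flats square to x: a socket fits with its x axis parallel to this x or turned by any multiple of 60 deg (slack about 0.15 rad). A fitting socket goes down until its mouth rests at this point, on the well's floor.
- collar_top (a point): Centre of the top of the aluminium collar round the middle nut, 14 mm above nut_seat. Collar 47 mm across; its well is 29, 34.5 or 40 mm wide for the 16, 21 or 26 mm nut. A 9.6 mm stud reaches 1 mm above this point. A socket too large stops on the collar, mouth at this height; one too small stops on the nut, mouth 4 mm lower (10 mm above nut_seat).
- cover_press (a point): Point on top of the loose steel cover plate (130 x 100 x 5 mm, 0.28 kg; the middle collar stands up through its 51 mm square hole), on its centre line, 17 mm in from the edge on the robot's side, 48 mm from the hole's centre. The far edge lies on the foot, the edge at this point is held up by the clip. z: the plate's normal. Level, this point is 5 mm above the foot's top.
- clip (a joint): Brass push-in clip, a 10 mm pin in the foot under the plate, 4 mm from cover_press towards the robot. 0: it stands 10 mm proud of the foot and props up the plate's edge; 0.010 m: pushed in flush. It resists with about 7 N of friction and stays where it is pushed.
- socket_small_shank (a point): Centre of the square shank on top of the small steel socket: 18 x 18 mm, 42 mm long (21 mm up and down from this point), flats square to this point's x and y, z up. This point is 51 mm above the socket's mouth.
- socket_small: The small socket, loose, standing mouth down on the bench, 72 mm tall, 0.1 to 0.3 kg; origin at the centre of its mouth, z up. Its round skirt, the lowest 30 mm, is 26.5 mm across. The hexagonal opening in it, 18 mm across flats and 24 mm deep, has two flats square to x and fits the 16 mm nut.
- socket_medium_shank (a point): Centre of the square shank on top of the medium steel socket: 18 x 18 mm, 42 mm long (21 mm up and down from this point), flats square to this point's x and y, z up. This point is 51 mm above the socket's mouth.
- socket_medium: The medium socket, loose, standing mouth down on the bench, 72 mm tall, 0.1 to 0.3 kg; origin at the centre of its mouth, z up. Its round skirt, the lowest 30 mm, is 32 mm across. The hexagonal opening in it, 23 mm across flats and 24 mm deep, has two flats square to x and fits the 21 mm nut.
- socket_large_shank (a point): Centre of the square shank on top of the large steel socket: 18 x 18 mm, 42 mm long (21 mm up and down from this point), flats square to this point's x and y, z up. This point is 51 mm above the socket's mouth.
- socket_large: The large socket, loose, standing mouth down on the bench, 72 mm tall, 0.1 to 0.3 kg; origin at the centre of its mouth, z up. Its round skirt, the lowest 30 mm, is 37.5 mm across. The hexagonal opening in it, 28 mm across flats and 24 mm deep, has two flats square to x and fits the 26 mm nut.
- switch_1: Loose keyboard key switch, black and white, 16 x 16 x 17 mm; a bystander, origin at its underside or on its axis.
- switch_2: Another such key switch; a bystander, origin at its underside or on its axis.
- switch_3: Another such key switch; a bystander, origin at its underside or on its axis.
- spool: Spool with green flanges standing on end, 60 mm diameter, 42 mm tall; a bystander, origin at its underside or on its axis.
- jar: Small green glass jar with a lid, 52 mm diameter, 60 mm tall; a bystander, origin at its underside or on its axis.
- driver: Screwdriver with an orange handle, about 200 mm long, lying down; a bystander, origin at its underside or on its axis.
- brush: Small brush, about 200 mm long, lying down; a bystander, origin at its underside or on its axis.

How it is judged:
On the way, in this order (a step that is already met when the one before it is completed fails the run):
1. the cover plate has been pressed down level on the foot (angle between cover_press's own z axis and vertical below 0.025 rad and z of cover_press in the frame of nut_seat below 0.0075 m), for 0.2 s.
2. the fitting socket is fully home on the middle nut (((z of socket_small_shank in the frame of nut_seat between 0.047 and 0.055 m and horizontal distance between socket_small_shank and nut_seat below 0.005 m and angle between socket_small_shank's own z axis and vertical below 0.08 rad) or (z of socket_medium_shank in the frame of nut_seat between 0.047 and 0.055 m and horizontal distance between socket_medium_shank and nut_seat below 0.005 m and angle between socket_medium_shank's own z axis and vertical below 0.08 rad) or (z of socket_large_shank in the frame of nut_seat between 0.047 and 0.055 m and horizontal distance between socket_large_shank and nut_seat below 0.005 m and angle between socket_large_shank's own z axis and vertical below 0.08 rad))), for 0.2 s.
At the end, for the whole second after the job is handed in: Fitting socket gripped (over 3 N), upright within 0.08 rad, centred on the middle nut within 5 mm, within 4 mm of fully home; plate level within 0.025 rad and 2.5 mm; other two sockets upright (0.08 rad) on the bench, not held (all of step 1 and ((z of socket_small_shank in the frame of nut_seat between 0.047 and 0.055 m and horizontal distance between socket_small_shank and nut_seat below 0.005 m and angle between each of socket_small_shank, socket_medium_shank, socket_large_shank's own z axis and vertical below 0.08 rad and contact force between the fingers and socket_small above 3 N and height (world z) of each of socket_medium_shank, socket_large_shank below 0.056 m and contact force between the fingers and socket_medium below 0.2 N and contact force between the fingers and socket_large below 0.2 N) or (z of socket_medium_shank in the frame of nut_seat between 0.047 and 0.055 m and horizontal distance between socket_medium_shank and nut_seat below 0.005 m and angle between each of socket_medium_shank, socket_small_shank, socket_large_shank's own z axis and vertical below 0.08 rad and contact force between the fingers and socket_medium above 3 N and height (world z) of each of socket_small_shank, socket_large_shank below 0.056 m and contact force between the fingers and socket_small below 0.2 N and contact force between the fingers and socket_large below 0.2 N) or (z of socket_large_shank in the frame of nut_seat between 0.047 and 0.055 m and horizontal distance between socket_large_shank and nut_seat below 0.005 m and angle between each of socket_large_shank, socket_small_shank, socket_medium_shank's own z axis and vertical below 0.08 rad and contact force between the fingers and socket_large above 3 N and height (world z) of each of socket_small_shank, socket_medium_shank below 0.056 m and contact force between the fingers and socket_small below 0.2 N and contact force between the fingers and socket_medium below 0.2 N))); the arm keeps its last pose, push and grip.
It fails at once if one of the bystanders (switches, spool, jar, screwdriver, brush) is pushed more than 40 mm from its place (distance of any of switch_1, switch_2, switch_3, spool, jar, driver, brush from where it was at the start of the episode above 0.04 m).
It also fails if it takes over 69 s, if anything falls off the work surface, if the arm or the gripper's body presses on something with over 40 N, if the wrist force passes 120 N, or if a joint passes its speed limit or range.

## Robot

A 6-joint arm with a two-finger parallel gripper is mounted at the origin on the work surface. World frame = base frame: x ahead of the robot, y to its left, z up, the work surface at z = 0. Lengths are in m, angles in rad, forces in N, time in s.
With the tool pointing down it reaches from about 0.35 to 0.975 m from the base axis. Payload 4.9 kg.
Tool frame: the origin (TCP) lies midway between the tips of the shut fingers; the grasp point (between the pads) lies 19 mm behind it; z points along the fingers, y is the line along which they close (so a half turn about z gives the same grasp; the last joint's range is limited). The gripper opens to 85 mm and grips with 20 to 120 N. Pads are 22 mm wide; open, the fingers measure 114 mm over their backs; the gripper's body (76 mm by 85 mm) begins 54 mm behind the grasp point. The pads swing forward as they close: fully open they stand 13 mm farther back than shut.
Start: joints at [0.987, 0.053, 1.613, -0, 1.476, -0.119], TCP at [0.28, 0.559, 0.231] pointing down, gripper open.
Joint ranges: [-3.01, 3.01], [-1.01, 2.22], [0.06, 2.58], [-1.02, 4.17], [0.09, 2.62], [-3.14, 3.14]. Speed limits (rad/s): [2.57, 2.57, 3.14, 3.14, 3.14, 3.14].

## Interface

Orientations are given as a unit quaternion [w, x, y, z].
In Python, from plant import * gives the robot as it stands.
- The arm moves only by the tool jog_arm, never from a script. Its argument "targets" is a list of rows, each a list of 3 entries, a list of its own where there are three numbers: the shift along the tool's x, y, z in units of 25 mm (1.0 is 25 mm), then the turn, a rotation vector about the tool's x, y, z in units of 8 degrees (1.0 is 8 degrees), then the opening in per cent of the stroke, from 0 (shut) to 100 (fully open). A call has 1 to 8 rows; each row is the pose to reach, as a shift and turn from the pose commanded when the call began, along the tool's axes at that moment; what a row does not reach only later rows make up. A row lasts 1/8 s, in which the tool goes at most 62.5 mm and 10.7 degrees, less where a joint would pass 70% of its speed; a pose out of reach is approached as far as the arm can. A call with a gripper value outside its range is refused whole. The fingers move at their own pace and stop on an object; the grip force is fixed at half the most. Time passes only in rows, so rows that repeat a pose let the fingers close. It gives the time, the measured TCP pose, the force, the opening and the grip force at its end, in the units of the state.
- state(): the state, without advancing time (a new reading comes with each control period).
- grab_frame(name): name is "scene" or "top"; returns (picture, depth): 400x640x3 uint8, red, green, blue; 400x640 float32, m along the optical axis (not along the pixel's ray), 0 where there is no reading.
- camera_params(name): a dict with "fovy" (degrees; the focal length in pixels is half the picture's height over the tangent of half this angle, whatever the lens; pixels are square), "cx", "cy" (the principal point, pixels), "rvec" (rotation vector, rad) and "tvec" (3), from world to camera coordinates, as OpenCV has them. Camera axes: x right, y down, z forward; pixel columns grow to the right and rows downward; lengths in m; the calibration is good to about 2 mm. A picture is of the moment at which its call begins. camera_params takes no time and is no camera call.
- job_done(): hands the job in; it is judged then, once.
The state is a dict: "time": time; "joint_pos": joint angles; "joint_vel": joint speeds; "joint_efforts": joint torques, N m; "tool_pos": TCP position; "tool_rot": TCP orientation; "contact_force": force on the tool from outside, world axes, zero at the start; "ft_torque": the same for the moment, N m; "gripper_width": opening from 0.0 (shut) to 1.0 (fully open); "grasp_force": force on a finger pad.
Only numpy, scipy, OpenCV 4.12 (cv2) and the standard library are available. Lean on these libraries where they do the work, as an engineer would, in place of code of your own. Each camera call takes 0.05 s, during which the arm holds its last target. There are 200 camera calls.

## Working session

There is one attempt and no reset: what is moved stays moved. The work goes in short steps, Python scripts to look and compute and a tool call to move; the robot and the scene stay as the last step left them, time stands still between calls to the robot, and variables do not carry over. Pictures are saved under pics/ and viewed, at most 10 in all, crops included, and the job is handed in when it is done.

Besides the shell and the picture viewer there is one more tool, called after "Call:" as name([rows], argument=value, ...), one row to a line, values as JSON. jog_arm: Moves the arm, as the interface text tells. Its arguments: {"type":"object","properties":{"targets":{"type":"array"}},"required":["targets"]}

```bash
mkdir -p pics; ls; python3 - <<'E'
from plant import *
import cv2,numpy as np
for n in("scene","top"):
    p,d=grab_frame(n); cv2.imwrite(f"pics/{n}0.png",p[:,:,::-1]); np.save(f"pics/{n}0d.npy",d)
    print(n,camera_params(n), d.min(), d.max())
s=state();print(s)
E
```

```text
pics
scene {'fovy': 49.07311393359817, 'cx': 319.32464718697673, 'cy': 192.73654266946534, 'rvec': array([ 2.07253267,  1.55930278, -0.5156613 ]), 'tvec': array([-0.15996035, -0.429155  ,  1.50993684])} 0.0 2.9728644
top {'fovy': 45.649350980633095, 'cx': 310.844488062682, 'cy': 203.7040817236717, 'rvec': array([ 2.15756378, -2.18287324,  0.10785947]), 'tvec': array([0.01339122, 0.59454885, 1.27984182])} 0.0 2.2003107
{'time': 0.1, 'joint_pos': array([ 9.86997327e-01,  5.33080393e-02,  1.61416503e+00,  4.02592937e-06,
        1.47603732e+00, -1.19007289e-01]), 'joint_vel': array([ 0.00142362, -0.00151609, -0.0027212 , -0.00118252, -0.0034579 ,
        0.00131102]), 'joint_efforts': array([-2.58966480e-05, -3.94904780e+01, -3.71363533e+01, -1.27777735e-04,
        3.92377362e-03,  1.39770145e-05]), 'tool_pos': array([0.27983007, 0.55821033, 0.23017033]), 'tool_rot': array([-3.31938136e-04,  2.30309712e-01,  9.73116908e-01, -8.99581285e-04]), 'contact_force': array([0.36012012, 0.24249686, 0.13732654]), 'ft_torque': array([-0.01065013,  0.01882801, -0.04450945]), 'grasp_force': 0.0, 'gripper_width': 1.000240576087606}
```

View pics/scene0.png

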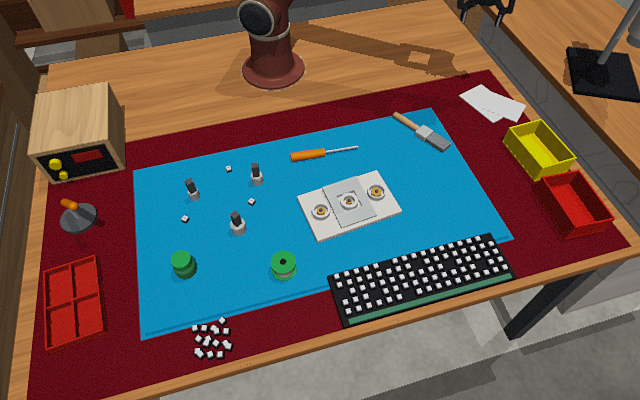

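View pics/top0.png

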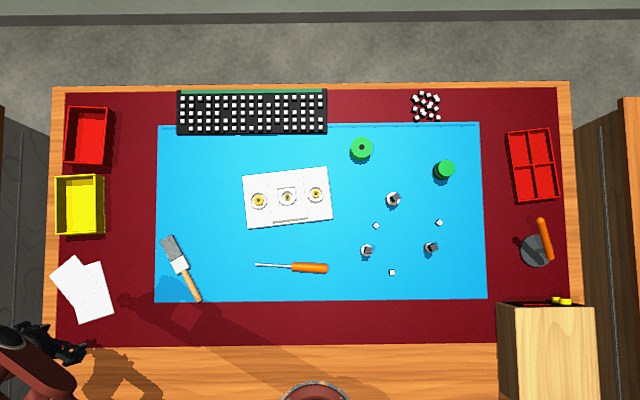

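The scene picture shows the foot at about (349,205), with sockets at (192,189), (256,174) and (237,223). In the top picture the foot is at about (287,197), with sockets near (392,200), (367,250) and (431,247), and the driver is at (290,267). Next I'll measure these and enlarge the crops.

```bash
cat > h.py <<'E'
import numpy as np,cv2
from plant import *
def cam(n):
    c=camera_params(n); f=200/np.tan(np.radians(c["fovy"]/2))
    K=np.array([[f,0,c["cx"]],[0,f,c["cy"]],[0,0,1]]); R=cv2.Rodrigues(c["rvec"])[0]
    return K,R,c["tvec"]
def ray(n,uv,z):            # pixels onto the plane of height z
    K,R,t=cam(n); uv=np.atleast_2d(uv).astype(float)
    d=(R.T@np.linalg.inv(K)@np.c_[uv,np.ones(len(uv))].T).T; o=-R.T@t
    return o+d*((z-o[2])/d[:,2])[:,None]
def proj(n,P):
    K,R,t=cam(n); return cv2.projectPoints(np.atleast_2d(P).astype(float),cv2.Rodrigues(R)[0],t,K,None)[0][:,0]
def cloud(n,d):             # world points of every pixel
    K,R,t=cam(n); v,u=np.mgrid[:400,:640]
    c=np.stack([(u-K[0,2])/K[0,0]*d,(v-K[1,2])/K[1,1]*d,d],-1)
    return (c-t)@R
E
python3 - <<'E'
from h import *
t=cv2.imread("pics/top0.png"); s=cv2.imread("pics/scene0.png")
# foot outline, both views
for n,im,box in(("top",t,(235,160,340,235)),("scene",s,(290,165,408,245))):
    hsv=cv2.cvtColor(im,cv2.COLOR_BGR2HSV); m=((hsv[...,1]<70)&(hsv[...,2]>90)).astype(np.uint8)
    k=np.zeros_like(m); x0,y0,x1,y1=box; k[y0:y1,x0:x1]=m[y0:y1,x0:x1]
    c=max(cv2.findContours(k,0,2)[0],key=cv2.contourArea)
    P=ray(n,c[:,0],0.015); r=cv2.minAreaRect((P[:,:2]*1000).astype(np.float32)); print(n,r)
P=cloud("top",np.load("pics/top0d.npy"))
for (u,v) in((392,200),(367,250),(431,247)):
    q=P[v-14:v+14,u-14:u+14].reshape(-1,3); q=q[(q[:,2]>0.062)&(q[:,2]<.085)]
    print("sock",len(q),q.mean(0),np.ptp(q,0))
K=P[:,:,2]; print("plate z rows", [np.round(K[v,287]*1000,1).tolist() for v in range(170,228,4)])
for (u,v) in((259,200),(287,197),(316,193)): print(ray("top",(u,v),.029))
a=cv2.resize(t[160:235,235:341],None,fx=5,fy=5,interpolation=2)
b=cv2.resize(t[185:265,350:450],None,fx=3,fy=3,interpolation=2)
c=cv2.resize(s[165:245,150:290],None,fx=3,fy=3,interpolation=2)
o=np.zeros((600,800,3),np.uint8); o[:375,:530]=a; o[:240,530:800]=b[:,:270]; o[375:600,:420]=c[:225]
e=cv2.resize(s[170:245,295:405],None,fx=3,fy=3,interpolation=2); o[375:600,440:770]=e[:225]
cv2.imwrite("pics/crop1.png",o)
E
```

```text
top ((615.9790649414062, 72.6212158203125), (150.63751220703125, 240.13880920410156), 6.099776744842529)
scene ((621.3573608398438, 68.0499267578125), (155.67095947265625, 240.5194549560547), 6.098177909851074)
sock 50 [ 0.60766335 -0.21894853  0.0701312 ] [0.02190308 0.02131304 0.01400933]
sock 50 [ 0.46690576 -0.14300621  0.0701962 ] [0.01860846 0.01912352 0.01295824]
sock 54 [ 0.4726219  -0.31615645  0.0697653 ] [0.02114948 0.02149429 0.01171605]
plate z rows [7.8, 27.9, 18.5, 20.8, 17.8, 25.5, 18.9, 25.3, 26.4, 22.8, 31.1, 26.4, 31.4, 16.0, -3.1]
[[0.60666994 0.14937747 0.029     ]]
[[0.61409553 0.07206643 0.029     ]]
[[ 0.62427965 -0.00813271  0.029     ]]
```

View pics/crop1.png

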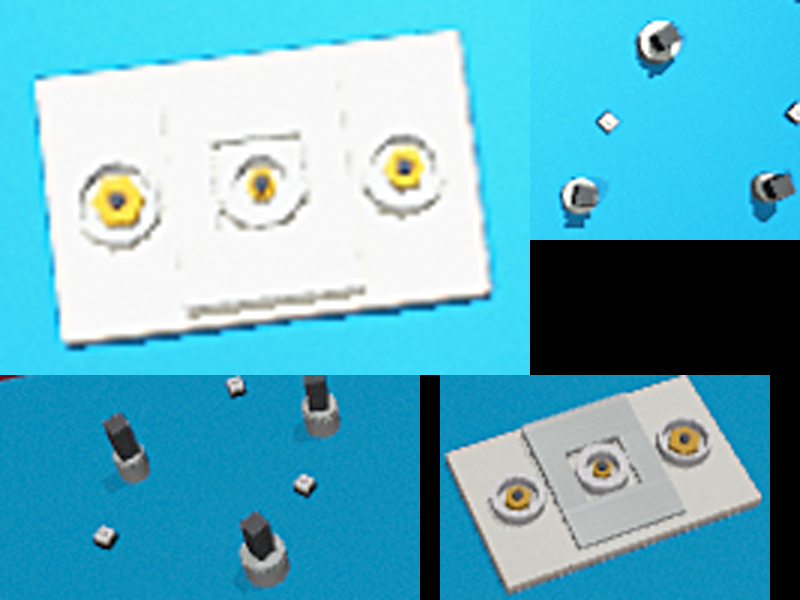

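The crop shows the middle nut smallest: gold blob ~28 px wide against 50 px (left) and 42 px (right), so it is the 16 mm one. Clip edge of the plate lies on the robot's side at about (287,220). Next: which socket is small, and the shank yaws.

```bash
python3 - <<'E'
from h import *
t=cv2.imread("pics/top0.png"); s=cv2.imread("pics/scene0.png")
o=np.zeros((480,720,3),np.uint8)
for i,(X,Y) in enumerate(((.608,-.219),(.467,-.143),(.473,-.316))):
    for j,(n,im) in enumerate((("top",t),("scene",s))):
        u,v=proj(n,[X,Y,.036])[0].round().astype(int); w=20
        c=im[v-w:v+w,u-w:u+w]; o[j*240:j*240+240,i*240:i*240+240]=cv2.resize(c,(240,240),interpolation=cv2.INTER_CUBIC)
        hsv=cv2.cvtColor(c,cv2.COLOR_BGR2HSV).astype(int)
        fg=(hsv[...,1]<110).astype(np.uint8)
        nl,L,st,ce=cv2.connectedComponentsWithStats(fg); k=1+np.argmax([st[q,4] for q in range(1,nl)]); fg=(L==k)
        light=fg&(hsv[...,2]>110); dark=fg&~light
        # width across the image direction of the vertical axis, per world mm, over the skirt
        a,b=proj(n,[[X,Y,.0],[X,Y,.03]]); ax=(b-a); 
        mmpp=1/np.linalg.norm(np.diff(proj(n,[[X-.0005,Y,.015],[X+.0005,Y,.015]]),axis=0)) if n=="top" else None
        K,R,tt=cam(n); z=(R@np.array([X,Y,.015])+tt)[2]; mm=1000*z/K[0,0]
        ax/=np.linalg.norm(ax); pr=np.array([-ax[1],ax[0]])
        yy,xx=np.nonzero(light); g=np.c_[xx,yy]@pr
        yd,xd=np.nonzero(dark)
        print(i,n,"mm/px",round(mm,2),"skirt width mm",round((np.ptp(g)+1)*mm,1),"light",light.sum()*mm*mm,"fg",fg.sum()*mm*mm,"dark c",ray(n,(xd.mean()+u-w,yd.mean()+v-w),.06)[0].round(4))
cv2.imwrite("pics/crop2.png",o)
E
```

```text
0 top mm/px 2.79 skirt width mm 38.4 light 879.0372020044402 fg 1213.538084183121 dark c [ 0.5996 -0.2119  0.06  ]
0 scene mm/px 2.55 skirt width mm 40.4 light 761.4276588704685 fg 1854.7596818639615 dark c [ 0.628 -0.222  0.06 ]
1 top mm/px 2.76 skirt width mm 33.3 light 670.1364552860305 fg 868.131317075085 dark c [ 0.4646 -0.1401  0.06  ]
1 scene mm/px 2.76 skirt width mm 34.2 light 571.8874566308787 fg 1586.0345463896367 dark c [ 0.4893 -0.1481  0.06  ]
2 top mm/px 2.76 skirt width mm 25.1 light 297.29222662996 fg 754.6648829837445 dark c [ 0.4709 -0.3119  0.06  ]
2 scene mm/px 2.69 skirt width mm 29.7 light 325.9348655801497 fg 1383.4124294624132 dark c [ 0.4933 -0.3172  0.06  ]
```

View pics/crop2.png

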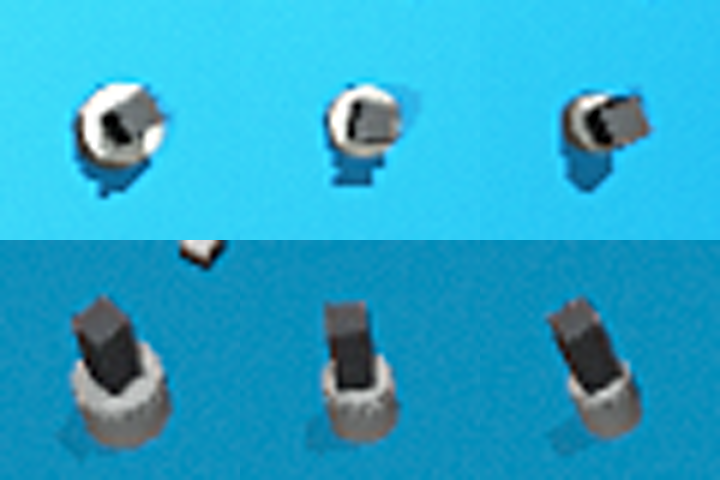

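Socket widths come out at 38, 33 and 26 mm for A, B and C. So the small one is C, near (0.473,-0.316), with top face centre at crop (628,118) in the top view and (578,316) in the scene view, shank edges turned about 19°.

```bash
cat >> h.py <<'E'
from scipy.spatial.transform import Rotation as Ro
def go(P,yaw=None):         # P world TCP, yaw (deg, mod 180) of the tool's y line: units for the jog
    s=state(); q=s["tool_rot"]; R=Ro.from_quat(q,scalar_first=True)
    sh=R.inv().apply(np.array(P)-s["tool_pos"])/.025
    out=np.zeros(3)
    yc=np.degrees(np.arctan2(*R.as_matrix()[1::-1,1])); yw=yc if yaw is None else yc+(yaw-yc+90)%180-90
    y=np.radians(yw); M=np.array([[np.sin(y),np.cos(y),0],[-np.cos(y),np.sin(y),0],[0,0,-1]]).T
    M=np.c_[np.cross([np.cos(y),np.sin(y),0],[0,0,-1]),[np.cos(y),np.sin(y),0],[0,0,-1]]
    rv=(R.inv()*Ro.from_matrix(M)).as_rotvec(degrees=True)/8
    print("t",round(s["time"],2),"pos",s["tool_pos"].round(4),"yawy",yc.round(1),"F",s["contact_force"].round(1),"w",round(s["gripper_width"],3),"j6",s["joint_pos"][5].round(2),"\n shift",sh.round(2),"turn",rv.round(2))
E
python3 - <<'E'
from h import *
u,v=proj("top",[.473,-.316,.036])[0].round()-20; print(ray("top",(u+148/6-.5,v+118/6-.5),.072))
u,v=proj("scene",[.473,-.316,.036])[0].round()-20; print(ray("scene",(u+98/6-.5,v+76/6-.5),.072))
go([.568,.0675,.06],96); go([.568,.0675,.06],6)
E
```

```text
[[ 0.47389307 -0.31798576  0.072     ]]
[[ 0.47342217 -0.31950962  0.072     ]]
t 0.1 pos [0.2798 0.5582 0.2302] yawy 63.4 F [0.4 0.2 0.1] w 1.0 j6 -0.12 
 shift [-19.1  -12.37   6.83] turn [-0.01 -0.01 -4.08]
t 0.1 pos [0.2798 0.5582 0.2302] yawy 63.4 F [0.4 0.2 0.1] w 1.0 j6 -0.12 
 shift [-19.1  -12.37   6.83] turn [-0.01  0.01  7.17]
```

Call:
jog_arm([
  [[-19.1, -12.4, 5.8], [0, 0, 7.2], 0],
  [[-19.1, -12.4, 5.8], [0, 0, 7.2], 0],
  [[-19.1, -12.4, 5.8], [0, 0, 7.2], 0],
  [[-19.1, -12.4, 5.8], [0, 0, 7.2], 0],
  [[-19.1, -12.4, 5.8], [0, 0, 7.2], 0],
  [[-19.1, -12.4, 5.8], [0, 0, 7.2], 0],
  [[-19.1, -12.4, 5.8], [0, 0, 7.2], 0],
  [[-19.1, -12.4, 5.8], [0, 0, 7.2], 0],
])

```text
time: 1.1
tool_pos: [0.5256, 0.1388, 0.1072]
tool_rot: [-0.0, 0.671, 0.742, 0.0]
contact_force: [0.3, 0.0, 0.0]
gripper_width: -0.004
grasp_force: 0.0
```

```bash
python3 -c "
from h import *
go([.568,.0675,.035],6)"
```

```text
t 1.1 pos [0.5256 0.1388 0.1072] yawy 5.8 F [0.3 0.  0. ] w -0.004 j6 0.02 
 shift [-3.01  1.4   2.89] turn [-0.   -0.   -0.03]
```

Call:
jog_arm([
  [[-3.0, 1.4, 1.5], [0, 0, 0], 0],
  [[-3.0, 1.4, 2.5], [0, 0, 0], 0],
  [[-3.0, 1.4, 2.5], [0, 0, 0], 0],
  [[-3.0, 1.4, 2.5], [0, 0, 0], 0],
])

```text
time: 1.6
tool_pos: [0.5674, 0.0702, 0.0458]
tool_rot: [-0.0, 0.671, 0.742, 0.0]
contact_force: [-0.3, 0.4, 0.8]
gripper_width: -0.001
grasp_force: 0.0
```

```bash
python3 -c "
from h import *
go([.568,.0675,.020],6)
P,d=grab_frame('scene'); cv2.imwrite('pics/p1.png',cv2.resize(P[110:250,280:420,::-1],(560,560),interpolation=2))"
```

```text
t 1.6 pos [0.5674 0.0702 0.0458] yawy 5.8 F [-0.3  0.4  0.8] w -0.001 j6 -0.11 
 shift [-0.11  0.01  1.03] turn [-0.   -0.   -0.03]
```

View pics/p1.png

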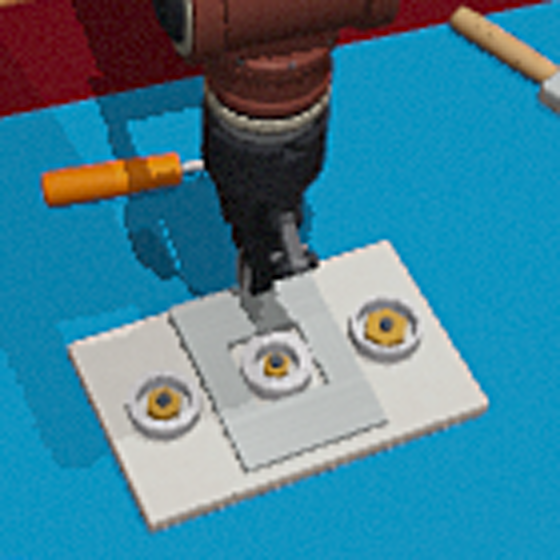

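The fingers stand at about (258,285), over the middle of the plate's raised near edge, so I'm pressing down.

Call:
jog_arm([
  [[-0.1, 0, 0.5], [0, 0, 0], 0],
  [[-0.1, 0, 0.7], [0, 0, 0], 0],
  [[-0.1, 0, 0.85], [0, 0, 0], 0],
  [[-0.1, 0, 1.0], [0, 0, 0], 0],
  [[-0.1, 0, 1.05], [0, 0, 0], 0],
  [[-0.1, 0, 1.05], [0, 0, 0], 0],
])

```text
time: 2.4
tool_pos: [0.5676, 0.0676, 0.0201]
tool_rot: [-0.001, 0.67, 0.742, -0.0]
contact_force: [-4.0, 1.9, 7.5]
gripper_width: -0.0
grasp_force: 3.8
```

Contact at 7.5 N and z = 20.1 mm; pressing a touch further to seat it flat.

Call:
jog_arm([
  [[0, 0, 0.08], [0, 0, 0], 0],
  [[0, 0, 0.12], [0, 0, 0], 0],
  [[0, 0, 0.12], [0, 0, 0], 0],
  [[0, 0, 0.12], [0, 0, 0], 0],
])

```text
time: 2.9
tool_pos: [0.5677, 0.0677, 0.02]
tool_rot: [-0.001, 0.67, 0.742, -0.001]
contact_force: [-13.0, 1.1, 25.5]
gripper_width: -0.001
grasp_force: 12.5
```

```bash
python3 -c "
from h import *
go([.4737,-.3185,.12],19); print(ray('top',[(438,222),(376,225),(392,272)],.015))"
```

```text
t 2.9 pos [0.5677 0.0677 0.02  ] yawy 5.8 F [-13.    1.1  25.5] w -0.001 j6 -0.11 
 shift [-14.98  -5.31  -4.  ] turn [-0.02 -0.01 -1.65]
[[ 0.5409709  -0.34581237  0.015     ]
 [ 0.53465009 -0.17357033  0.015     ]
 [ 0.40500977 -0.21424902  0.015     ]]
```

Call:
jog_arm([
  [[0, 0, -1.0], [0, 0, 0], 0],
  [[0, 0, -3.5], [0, 0, 0], 0],
])

```text
time: 3.15
tool_pos: [0.5645, 0.0673, 0.1005]
tool_rot: [-0.003, 0.671, 0.742, -0.003]
contact_force: [1.8, 0.8, 0.2]
gripper_width: 0.002
grasp_force: 0.0
```

Call:
jog_arm([
  [[-15, -5.3, -0.7], [0, 0, -1.65], 60],
  [[-15, -5.3, -0.7], [0, 0, -1.65], 60],
  [[-15, -5.3, -0.7], [0, 0, -1.65], 60],
  [[-15, -5.3, -0.7], [0, 0, -1.65], 60],
  [[-15, -5.3, -0.7], [0, 0, -1.65], 60],
  [[-15, -5.3, -0.7], [0, 0, -1.65], 60],
  [[-15, -5.3, -0.7], [0, 0, -1.65], 60],
  [[-15, -5.3, -0.7], [0, 0, -1.65], 60],
])

```text
time: 4.15
tool_pos: [0.4731, -0.321, 0.121]
tool_rot: [0.0, 0.582, 0.813, -0.0]
contact_force: [-0.1, 0.1, -1.0]
gripper_width: 0.598
grasp_force: 0.0
```

```bash
python3 -c "
from h import *
go([.4737,-.3185,.037],19)
import time
P,d=grab_frame('scene'); s=cv2.resize(P[130:230,140:280,::-1],None,fx=4,fy=4,interpolation=2)[:, :400]
T,d=grab_frame('top'); t=cv2.resize(T[200:300,380:480,::-1],(400,400),interpolation=2)
cv2.imwrite('pics/p2.png',np.hstack([s,t]))
# plate/collar: level check from the scene depth
cl=cloud('top',d); f=Ro.from_euler('z',6.1,degrees=True); q=f.inv().apply(cl.reshape(-1,3)-[.616,.0726,.015])
for a in(-.048,.045):
  m=(abs(q[:,0]-a)<.012)&(abs(q[:,1])<.035); print('plate',a,m.sum(),np.median(q[m,2]).round(4))
"
```

```text
t 4.15 pos [ 0.4731 -0.321   0.121 ] yawy 18.8 F [-0.1  0.1 -1. ] w 0.598 j6 -1.05 
 shift [0.09 0.06 3.36] turn [ 0.    0.   -0.03]
plate -0.048 217 0.004
plate 0.045 210 0.0042
```

View pics/p2.png

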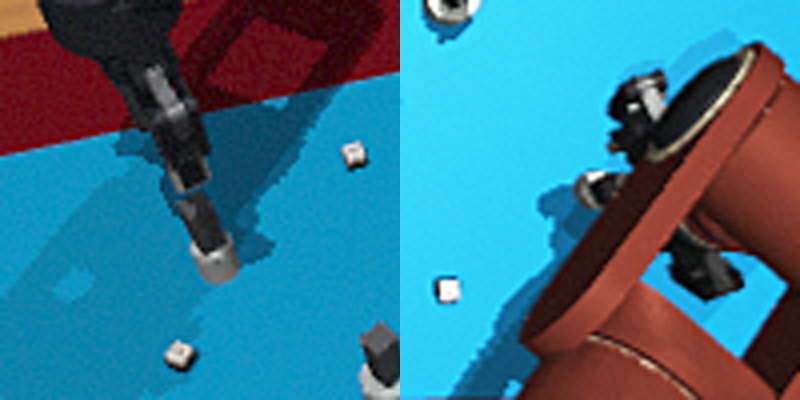

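The plate reads level (4.0 and 4.2 mm at its two edges). The gripper is over the small socket, with the shank at (205,225) right under the fingers at (188,180). Descending.

Call:
jog_arm([
  [[0.1, 0.05, 1.7], [0, 0, 0], 60],
  [[0.1, 0.05, 2.6], [0, 0, 0], 60],
  [[0.1, 0.05, 3.35], [0, 0, 0], 60],
  [[0.1, 0.05, 3.35], [0, 0, 0], 60],
  [[0.1, 0.05, 3.35], [0, 0, 0], 0],
  [[0.1, 0.05, 3.35], [0, 0, 0], 0],
  [[0.1, 0.05, 3.35], [0, 0, 0], 0],
  [[0.1, 0.05, 3.35], [0, 0, 0], 0],
])

```text
time: 5.25
tool_pos: [0.475, -0.3173, 0.0389]
tool_rot: [0.001, 0.581, 0.814, 0.0]
contact_force: [0.0, 1.4, 6.4]
gripper_width: 0.204
grasp_force: 59.0
```

Call:
jog_arm([
  [[0, 0, -1.0], [0, 0, 0], 0],
  [[0, 0, -3.2], [0, 0, 0], 0],
  [[0, 0, -3.5], [0, 0, 0], 0],
  [[0, 0, -3.5], [0, 0, 0], 0],
])

```text
time: 5.75
tool_pos: [0.4739, -0.3166, 0.1249]
tool_rot: [0.0, 0.581, 0.814, -0.0]
contact_force: [-0.2, -0.8, -1.1]
gripper_width: 0.198
grasp_force: 58.6
```

```bash
python3 -c "
from h import *
go([.616,.0726,.12],6.1)"
```

```text
t 5.75 pos [ 0.4739 -0.3166  0.1249] yawy 19.0 F [-0.2 -0.8 -1.1] w 0.198 j6 -1.05 
 shift [12.88 10.43  0.19] turn [0.   0.   1.61]
```

Call:
jog_arm([
  [[12.9, 10.4, 0.2], [0, 0, 1.6], 0],
  [[12.9, 10.4, 0.2], [0, 0, 1.6], 0],
  [[12.9, 10.4, 0.2], [0, 0, 1.6], 0],
  [[12.9, 10.4, 0.2], [0, 0, 1.6], 0],
  [[12.9, 10.4, 0.2], [0, 0, 1.6], 0],
  [[12.9, 10.4, 0.2], [0, 0, 1.6], 0],
  [[12.9, 10.4, 0.2], [0, 0, 1.6], 0],
  [[12.9, 10.4, 0.2], [0, 0, 1.6], 0],
])

```text
time: 6.75
tool_pos: [0.6137, 0.0756, 0.1167]
tool_rot: [-0.002, 0.666, 0.746, -0.002]
contact_force: [-0.5, -1.2, -0.5]
gripper_width: 0.195
grasp_force: 58.8
```

```bash
python3 -c "
from h import *
go([.616,.0726,.08],6.1)"
```

```text
t 6.75 pos [0.6137 0.0756 0.1167] yawy 6.4 F [-0.5 -1.2 -0.5] w 0.195 j6 -0.11 
 shift [-0.13  0.08  1.47] turn [-0.03 -0.01  0.04]
```

Call:
jog_arm([
  [[-0.1, 0.1, 0.8], [0, 0, 0], 0],
  [[-0.1, 0.1, 1.45], [0, 0, 0], 0],
  [[-0.1, 0.1, 1.45], [0, 0, 0], 0],
  [[-0.1, 0.1, 1.45], [0, 0, 0], 0],
])

```text
time: 7.25
tool_pos: [0.6177, 0.07, 0.0834]
tool_rot: [-0.0, 0.668, 0.744, -0.0]
contact_force: [-0.3, -0.0, -0.6]
gripper_width: 0.204
grasp_force: 58.9
```

```bash
python3 - <<'E'
from h import *
go([.616,.0726,.08],6.1)
P,d=grab_frame('scene'); T,_=grab_frame('top')
cv2.imwrite('pics/s3.png',P[:,:,::-1]); cv2.imwrite('pics/t3.png',T[:,:,::-1])
s=cv2.resize(P[165:245,300:400,::-1],(800,640),interpolation=2)[:600]
# predicted pixel marks: collar top circle and socket mouth circle
def mark(c,r,col):
    a=np.linspace(0,2*np.pi,60); q=np.c_[c[0]+r*np.cos(a),c[1]+r*np.sin(a),0*a+c[2]]
    for u,v in proj('scene',q): cv2.circle(s,(int((u-300+.5)*8),int((v-165+.5)*8)),1,col,-1)
tp=state()['tool_pos']; mark((.616,.0726,.029),.0235,(0,0,255)); mark((tp[0],tp[1],tp[2]-.0389),.01325,(0,255,0))
cv2.imwrite('pics/p3.png',s)
# nut centres (gold) in the first pictures, both views
for n in('scene','top'):
    im=cv2.imread(f'pics/{n}0.png'); h=cv2.cvtColor(im,cv2.COLOR_BGR2HSV); g=((h[...,0]>12)&(h[...,0]<32)&(h[...,1]>120)).astype(np.uint8)
    for k in(-.08,0,.08):
        c=np.array([.616-k*np.sin(.1065),.0726+k*np.cos(.1065),.025]); u,v=proj(n,c)[0].round().astype(int)
        yy,xx=np.nonzero(g[v-7:v+8,u-7:u+8]); print(n,k,len(xx),ray(n,(u-7+xx.mean(),v-7+yy.mean()),.025)[0].round(4),'expected',c.round(4))
E
```

```text
t 7.25 pos [0.6177 0.07   0.0834] yawy 6.1 F [-0.3 -0.  -0.6] w 0.204 j6 -0.11 
 shift [ 0.11 -0.05  0.13] turn [-0. -0.  0.]
scene -0.08 41 [ 0.63   -0.0112  0.025 ] expected [ 0.6245 -0.0069  0.025 ]
scene 0 20 [0.6216 0.0676 0.025 ] expected [0.616  0.0726 0.025 ]
scene 0.08 58 [0.6118 0.1482 0.025 ] expected [0.6075 0.1521 0.025 ]
top -0.08 37 [ 0.6236 -0.0066  0.025 ] expected [ 0.6245 -0.0069  0.025 ]
top 0 18 [0.6152 0.0723 0.025 ] expected [0.616  0.0726 0.025 ]
top 0.08 64 [0.6071 0.1516 0.025 ] expected [0.6075 0.1521 0.025 ]
```

View pics/p3.png

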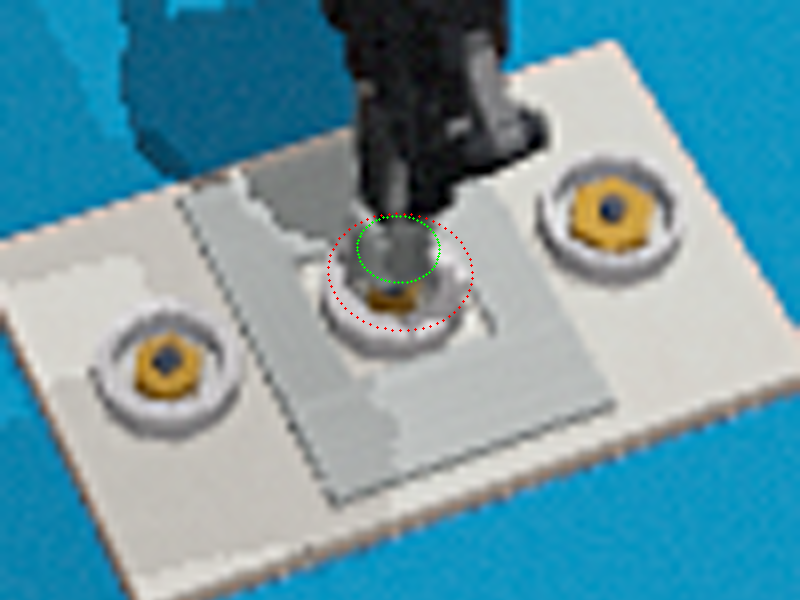

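The scene picture shows the socket mouth at about (390,290) in the crop, over the collar centred near (393,290) and roughly centred to within 2 mm. I'll settle on (0.6165,0.0727), then feel down.

Call:
jog_arm([
  [[0, 0, 0], [0, 0, 0], 0],
  [[0, 0, 0], [0, 0, 0], 0],
])

```text
time: 7.6
tool_pos: [0.6181, 0.0708, 0.0842]
tool_rot: [0.0, 0.668, 0.744, 0.0]
contact_force: [0.3, -0.0, -0.7]
gripper_width: 0.201
grasp_force: 58.9
```

```bash
python3 -c "
from h import *
go([.6165,.0727,.068],6.1)"
```

```text
t 7.6 pos [0.6181 0.0708 0.0842] yawy 6.2 F [ 0.3 -0.  -0.7] w 0.201 j6 -0.11 
 shift [ 0.08 -0.06  0.65] turn [0.01 0.   0.01]
```

Call:
jog_arm([
  [[0.08, -0.06, 0.3], [0, 0, 0], 0],
  [[0.08, -0.06, 0.5], [0, 0, 0], 0],
  [[0.08, -0.06, 0.6], [0, 0, 0], 0],
  [[0.08, -0.06, 0.7], [0, 0, 0], 0],
  [[0.08, -0.06, 0.75], [0, 0, 0], 0],
  [[0.08, -0.06, 0.75], [0, 0, 0], 0],
])

```text
time: 8.35
tool_pos: [0.6162, 0.0725, 0.0649]
tool_rot: [0.0, 0.668, 0.744, 0.0]
contact_force: [0.1, 0.1, -0.7]
gripper_width: 0.202
grasp_force: 58.9
```

The mouth is now 3 mm below the collar top with no force, so it is in the well. On to the nut.

Call:
jog_arm([
  [[0, 0, 0.08], [0, 0, 0], 0],
  [[0, 0, 0.14], [0, 0, 0], 0],
  [[0, 0, 0.2], [0, 0, 0], 0],
  [[0, 0, 0.2], [0, 0, 0], 0],
])

```text
time: 8.85
tool_pos: [0.616, 0.0726, 0.0597]
tool_rot: [-0.0, 0.668, 0.744, -0.0]
contact_force: [0.1, -0.5, -0.5]
gripper_width: 0.201
grasp_force: 58.9
```

Call:
jog_arm([
  [[0, 0, 0.1], [0, 0, 0], 0],
  [[0, 0, 0.2], [0, 0, 0], 0],
  [[0, 0, 0.26], [0, 0, 0], 0],
  [[0, 0, 0.3], [0, 0, 0], 0],
  [[0, 0, 0.3], [0, 0, 0], 0],
  [[0, 0, 0.3], [0, 0, 0], 0],
])

```text
time: 9.6
tool_pos: [0.6161, 0.0725, 0.0539]
tool_rot: [-0.0, 0.668, 0.744, -0.0]
contact_force: [-4.9, -0.9, 6.4]
gripper_width: 0.199
grasp_force: 60.2
```

```bash
python3 -c "
from h import *
go([.6165,.0727,.0535],6.1)
P,d=grab_frame('scene'); cv2.imwrite('pics/p4.png',cv2.resize(P[130:250,160:400,::-1],(800,400),interpolation=2))"
```

```text
t 9.6 pos [0.6161 0.0725 0.0539] yawy 6.2 F [-4.9 -0.9  6.4] w 0.199 j6 -0.11 
 shift [0.01 0.02 0.02] turn [-0.01  0.    0.01]
```

View pics/p4.png

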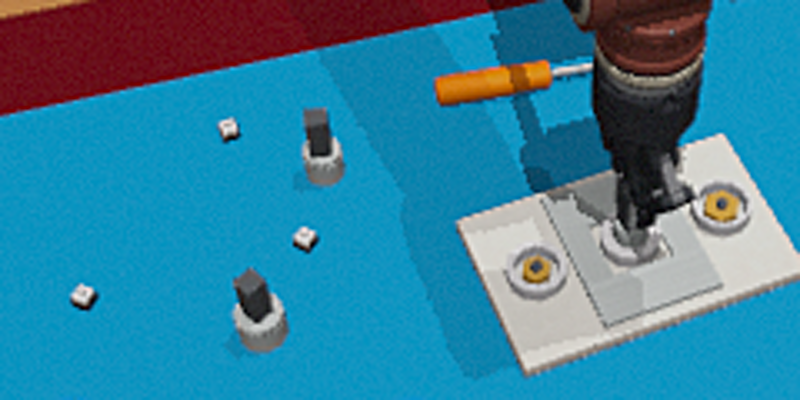

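The socket sits inside the collar at crop (632,240), and contact came exactly at the predicted home height of 53.9 mm. The other two sockets stand upright at (323,145) and (258,310). One light push to make sure, then hand in.

Call:
jog_arm([
  [[0, 0, 0.06], [0, 0, 0], 0],
  [[0, 0, 0.06], [0, 0, 0], 0],
  [[0, 0, 0.06], [0, 0, 0], 0],
])

```text
time: 10.02
tool_pos: [0.6163, 0.0725, 0.0539]
tool_rot: [-0.0, 0.668, 0.744, -0.0]
contact_force: [-8.4, -0.8, 14.7]
gripper_width: 0.203
grasp_force: 61.0
```

Hard stop at the same height, with a firm grip and the socket upright.

```bash
python3 -c "
from plant import *
print(job_done())"
```

```text
the job is handed in; nothing more can be done
None
```

I pressed the cover plate level, then pushed the small socket (for the 16 mm middle nut) down to a hard stop at the fully-home height, and handed the job in at about 10 s with it still gripped upright. The other two sockets stand untouched on the bench; the hand-in gave no verdict.

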